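Tip a charged converter module onto the earthing plate and push it home in the corner

TASK

The converter module standing on end on the earthing plate may still hold charge, so only the insulated push stick may touch it: take the stick, tip the module over onto its flat metal base (cooling fins up), then slide it square into the plate's corner until it lies against both stops and presses both spring contacts in. Lay the stick back in its rest, and leave the other things on the bench alone.

Things in the scene. Friction and masses are not known exactly. Their poses are not given: they have to be found in the camera images.
- earth_plate: Fixed plate 220 (x) x 275 (y) mm, flat metal top 30 mm above the bench; pose varies. Origin: centre of its underside. Two metal stops, 28 mm tall above the top, 14 mm thick, form a square corner: far stop's inner face at x = +90 mm of this frame (y -70 to +119), left stop's inner face at y = +105 mm (x -50 to +90). Near left (-94, +118) mm a 16 mm tall brass stud.
- far_contact (a joint): Domed brass spring contact, 20 mm ball, in the far stop at plate (90, 5, 46) mm: 0 = free, its dome 4 mm proud of the stop, up to 0.004 m = pushed flush by the module. Light spring, about 0.2 to 0.5 N.
- left_contact (a joint): Domed brass spring contact, 20 mm ball, in the left stop at plate (12, 105, 46) mm: 0 = free, its dome 4 mm proud of the stop, up to 0.004 m = pushed flush. Light spring, about 0.2 to 0.5 N.
- converter_module: Power converter module 130 x 90 x 46 mm, about 0.6 kg: one large face a flat aluminium base, the other fins and a black terminal strip. Origin: centre of the end it stands on at the start. Own z along the 130 mm length (up at the start), x across the 90 mm width, y from base face (y = -23 mm) to fin tips (+23 mm). It stands near the plate's right (-y) edge, base face towards the left stop.
- module_high (a point): Middle of the fin face, on the fin tips, 22 mm below the module's upper end as it stands (own x 0, y +23, z 108 mm). Fins cover own z 38 to 130 mm, the terminal strip is below. It tips over when leaned about 20 degrees; lying, it slides at 2 to 6 N. Lying home, own y is up, own z along the plate's +y, its 90 mm end against the left stop and a 130 mm side against the far stop.
- push_stick: Insulated push stick 165 mm long, 0.14 kg: square orange handle 18 x 18 mm, black ribs at the tail, black rubber head. Origin: on its axis, in the middle of the part between the rest's saddles; own x towards the head. Handle from x = -95 to +54 mm; head, 40 mm wide (y), 26 mm high (z), from x = +52 to +70 mm. In the rest its axis lies level 49 mm above the bench.
- stick_rest: Fixed metal rest: base 130 x 60 x 8 mm, two saddles 8 mm thick at x = -40 and +40 mm of its frame, in which the stick lies along own x. Saddle floors 40 mm above the bench; cheeks flare from about 26 mm apart to 46 mm apart, tips 65 mm above the bench. Origin: centre of its underside. Stands left or right of the plate, swapped with the multimeter.
- multimeter: Bystander: grey tilted bench multimeter 167 x 118 mm, 135 mm tall, origin at the centre of its underside.
- rework_bin: Bystander: black open bin 80 x 115 x 44 mm tall, origin at the centre of its underside.
- solder_spool: Bystander: white solder spool, 56 mm diameter, 45 mm tall, standing on the bench, origin at the centre of its underside.
- side_cutters: Bystander: red-handled side cutters 123 x 48 x 13 mm lying on the bench, origin at the centre of their underside.

How it is judged:
On the way, in this order (a step that is already met when the one before it is completed fails the run):
1. the module has been tipped over and lies on its flat base on the plate, fins up (angle between converter_module's own y axis and vertical below 0.06 rad and z of converter_module in the frame of earth_plate between 0.049 and 0.057 m and linear speed of converter_module below 0.05 m/s), for 0.2 s.
2. the module is square in the corner against both stops, with both spring contacts pressed in (value of joint each of far_contact, left_contact above 0.0022 m and angle between the z axis of converter_module and the y axis of earth_plate, either way round below 0.05 rad and angle between converter_module's own y axis and vertical below 0.06 rad), for 0.2 s.
At the end, for the whole second after the job is handed in: Module flat on its base, fins up, square to the corner within 3 degrees, both spring contacts held pressed in by more than 2.2 of 4 mm; stick at rest in both saddles, its origin within 35 mm of the rest's centre and along it within 11 degrees (either way round) (all of step 2 and linear speed of each of converter_module, push_stick below 0.02 m/s and horizontal distance between push_stick and stick_rest below 0.035 m and angle between the x axis of push_stick and the x axis of stick_rest, either way round below 0.2 rad and height (world z) of push_stick between 0.044 and 0.055 m); the robot touches nothing.
It fails at once if the fingers or any part of the arm touch the module (contact force between any of the fingers, the arm and converter_module above 0.3 N).
It fails at once if a bystander is moved by more than 15 mm (distance of any of multimeter, rework_bin, solder_spool, side_cutters from where it was at the start of the episode above 0.015 m).
It also fails if it takes over 72 s, if anything falls off the work surface, if the arm or the gripper's body presses on something with over 40 N, if the wrist force passes 120 N, or if a joint passes its speed limit or range.

ROBOT

A 6-joint arm with a two-finger parallel gripper is mounted at the origin on a cart in front of the work surface, level with it; the furniture and walls round the work are solid. World frame = base frame: x ahead of the robot, y to its left, z up, the work surface at z = 0. Lengths are in m, angles in rad, forces in N, time in s.
With the tool pointing down it reaches from about 0.375 to 0.975 m from the base axis. Payload 3.8 kg.
Tool frame: the origin (TCP) lies between the finger pads; the fingertips stand 19 mm ahead of it and the grasp point (between the pads) is the TCP; z points along the fingers, y is the direction in which the jaws open and shut (so a half turn about z gives the same grasp; the last joint's range is limited). The gripper opens to 88 mm and grips with 3 to 60 N. Pads are 18 mm wide; open, the fingers measure 123 mm over their backs; the gripper's body (75 mm by 187 mm) begins 45 mm behind the grasp point.
Start: joints at [-1.22, 0.264, 1.604, -0, 1.274, -0.037], TCP at [0.255, -0.625, 0.258] pointing down, gripper open.
Joint ranges: [-2.63, 2.63], [-0.94, 2.18], [0.31, 2.57], [-1.31, 4.45], [0, 2.66], [-2.55, 2.55]. Speed limits (rad/s): [2.57, 2.57, 3.14, 3.14, 3.14, 3.14].

INTERFACE

Orientations are given as a unit quaternion [w, x, y, z].
In Python, from plant import bot, cams, job gives the robot as it stands. The module is installed in compiled form; this text tells all that it offers.
- The arm moves only by the tool arm_command, never from a script. Its argument "deltas" is a list of rows, each a list of 5 numbers: the shift along the world's x, y, z in cm, then the turn about the world's z in degrees, then the opening, from -1 (shut) to 1 (fully open), so that 0 is half open. In form: [[x, y, z, spin, hand], ...]. A call has 1 to 5 rows; each row shifts and turns the pose as measured when the row begins; what a row does not reach is not made up. A row lasts 1/10 s, in which the tool goes at most 50 mm and 8.59 degrees, less where a joint would pass 70% of its speed; a pose out of reach is approached as far as the arm can. A call is refused whole if a number of a shift passes 5 or a number of a turn 8.59, either way. A call with a gripper value outside its range is refused whole. The fingers move at their own pace and stop on an object; "force" is the grip in N (left out, the last holds). Time passes only in rows, so rows that do not move let the fingers close. It gives the time, the measured TCP pose, the force and the opening at its end, in the units of the state.
- bot.observe(): the state, without advancing time (a new reading comes with each control period).
- cams.camera(name): name is "side" or "top"; returns a dict with "color" (400x640x3 uint8, red, green, blue), "mtx" (3x3 intrinsics, pixels), "k1" (the pictures are not rectified: a ray, as slopes to the right and down, at radius r is drawn at 1 + k1 r^2 times it, then the intrinsics apply), "origin" and "rotation" of the camera in the world. Camera axes: x right, y down, z forward; pixel columns grow to the right and rows downward; lengths in m; the calibration is good to about 2 mm. A picture is of the moment at which its call begins. There is no depth.
- job.close_job(): hands the job in, once; it reports no verdict.
The state is a dict: "clock": time; "qpos": joint angles; "qd": joint speeds; "effort": joint torques, N m; "tool_pos": TCP position; "eef_rot": TCP orientation; "contact_force": force on the tool from outside, world axes, zero at the start; "torque": the same for the moment, N m; "grip_width": opening from 0.0 (shut) to 1.0 (fully open).
Only numpy, scipy, OpenCV 4.12 (cv2) and the standard library are available. Lean on these libraries where they do the work, as an engineer would, in place of code of your own. Each camera call takes 0.05 s, during which the arm holds its last target. There are 200 camera calls.

## Working session

There is one attempt and no reset: what is moved stays moved. The work goes in short steps, Python scripts to look and compute and a tool call to move; the robot and the scene stay as the last step left them, time stands still between calls to the robot, and variables do not carry over. Pictures are saved under pics/ and viewed, about 8 in all and at most 12, crops included, and the job is handed in when it is done.

Besides the shell and the picture viewer there is one more tool, called after "Call:" as name(argument=value, ...), one argument or row to a line, values as JSON. arm_command: Moves the arm, as the interface text tells. Its arguments: {"type":"object","properties":{"deltas":{"type":"array","items":{"type":"array","items":{"type":"number"}}},"force":{"type":"number"}},"required":["deltas"]}

```bash
mkdir -p pics && cat > h.py <<'E'
import numpy as np, cv2
from plant import bot, cams, job
def snap(n,f=None):
    c=cams.camera(n); np.savez(f'/tmp/{n}.npz',**{k:np.array(v) for k,v in c.items()})
    if f: cv2.imwrite(f'pics/{f}.png',c['color'][:,:,::-1])
    return c
def load(n): return dict(np.load(f'/tmp/{n}.npz'))
def ray(c,u,v):
    K=np.array(c['mtx']);d=np.array([(u-K[0,2])/K[0,0],(v-K[1,2])/K[1,1]]);s=d.copy()
    for _ in range(20): s=d/(1+float(c['k1'])*(s@s))
    return np.array(c['rotation'])@np.array([s[0],s[1],1])
def onz(c,u,v,z):
    r=ray(c,u,v);o=np.array(c['origin']);return (o+r*(z-o[2])/r[2])
def proj(c,p):
    q=np.array(c['rotation']).T@(np.array(p)-np.array(c['origin']));s=q[:2]/q[2];s=s*(1+float(c['k1'])*(s@s));K=np.array(c['mtx'])
    return np.array([K[0,0]*s[0]+K[0,2],K[1,1]*s[1]+K[1,2]])
E
python3 - <<'E'
from h import *
for n in('top','side'):
    c=snap(n,n+'0');print(n,c['origin'],np.round(c['rotation'],3).tolist(),c['mtx'][0][0],c['k1'])
print(bot.observe())
E
```

```text
top [ 0.46395673 -0.00402954  1.58723831] [-0.027, 0.717, -0.697, 0.021] 481.495340855835 0.04192252041062802
side [-0.01128856  1.26247397  1.08642963] [0.102, -0.177, 0.872, -0.445] 495.33148768220957 -0.04990314398550072
{'clock': 0.1, 'qpos': array([-1.21990370e+00,  2.64662788e-01,  1.60520589e+00, -8.42553725e-06,
        1.27370654e+00, -3.69047905e-02]), 'qd': array([-0.00078929, -0.0002527 , -0.00133443, -0.00142973, -0.00190021,
       -0.00106236]), 'effort': array([-8.37300995e-04, -5.03619790e+01, -3.58071899e+01,  7.31235906e-02,
        2.33803410e-02, -5.06009587e-05]), 'tool_pos': array([ 0.25504062, -0.62432367,  0.25653963]), 'eef_rot': array([-9.78464113e-04,  9.81259747e-01,  1.92687118e-01, -1.58964655e-04]), 'contact_force': array([ 0.79976271,  0.58714152, -0.41450125]), 'torque': array([ 0.00977462,  0.00172632, -0.02327028]), 'grip_width': 1.000818982601456}
```

View pics/top0.png

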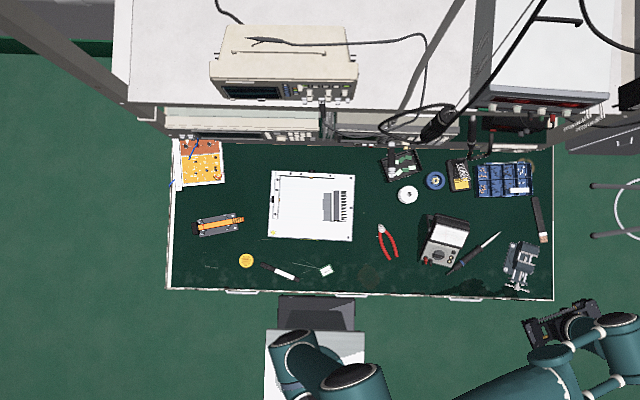

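View pics/side0.png

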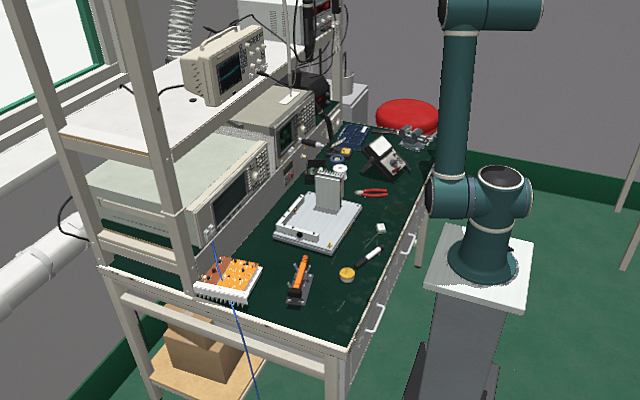

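The top view shows the plate around (312,205), the module standing at about (338,206), the stick in its rest on the left at (217,225) and the meter on the right. I'll view an enlarged crop to get coordinates.

```bash
python3 - <<'E'
from h import *
c=load('top');im=c['color'][155:255,180:380,::-1]
cv2.imwrite('pics/t1.png',cv2.resize(im,None,fx=4,fy=4,interpolation=cv2.INTER_CUBIC))
c=load('side');im=c['color'][155:315,265:385,::-1]
cv2.imwrite('pics/s1.png',cv2.resize(im,None,fx=3.75,fy=3.75,interpolation=cv2.INTER_CUBIC))
E
```

```text
(no output)
```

View pics/t1.png

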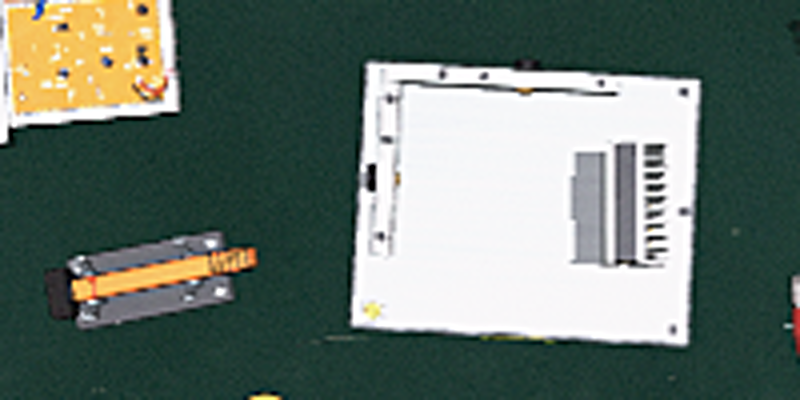

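View pics/s1.png

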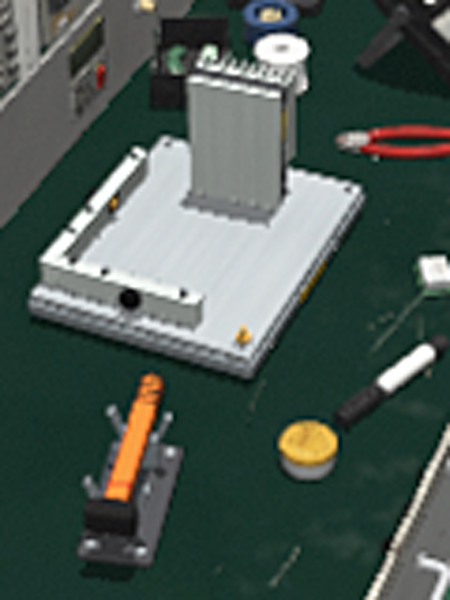

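```bash
python3 - <<'E'
from h import *
c=load('top')
P=lambda u,v,z:onz(c,180+(u+.5)/4-.5,155+(v+.5)/4-.5,z)[:2]
q=[P(*a,.03) for a in((367,62),(700,80),(688,345),(352,327))]
ctr=sum(q)/4;print('plate',np.round(q,4).tolist(),'ctr',ctr)
ex=(q[0]+q[1]-q[2]-q[3]);ey=(q[0]+q[3]-q[1]-q[2]);print(np.linalg.norm(ex)/2,np.linalg.norm(ey)/2)
yaw=np.degrees([np.arctan2(ex[1],ex[0]),np.arctan2(-ey[0],ey[1])]);print('yaw',yaw)
a=np.radians(yaw.mean());R=np.array([[np.cos(a),-np.sin(a)],[np.sin(a),np.cos(a)]])
for n,p in (('stop far inner',(500,90,.058)),('left inner',(400,170,.058))): print(n,R.T@(P(*p)-ctr))
m=[P(*b,.16) for b in((607,143),(665,143),(667,266),(607,266))]
print('module top world',np.round(m,4).tolist(),np.mean(m,0),'plate',R.T@(np.mean(m,0)-ctr))
t=P(257,257,.049);h=P(48,294,.049);print('tail',t,'head',h,np.linalg.norm(h-t),np.degrees(np.arctan2(*(h-t)[::-1])), 'origin',t+(h-t)/165*95)
r=[P(*b,.008) for b in((220,233),(233,298),(80,327),(68,262))];print('rest',np.mean(r,0),np.linalg.norm(r[0]-r[3]),np.degrees(np.arctan2(*(r[3]-r[0])[::-1])))
# stick axis points check
for u,v in((90,290),(210,266)):print(P(u,v,.058))
E
```

```text
Traceback (most recent call last):
  File "h.py", line 13, in onz
    r=ray(c,u,v);o=np.array(c['origin']);return (o+r*(z-o[2])/r[2])
  File "h.py", line 11, in ray
    return np.array(c['rotation'])@np.array([s[0],s[1],1])
           ~~~~~~~~~~~~~~~~~~~~~~~^~~~~~~~~~~~~~~~~~~~~~~~
ValueError: matmul: Input operand 1 has a mismatch in its core dimension 0, with gufunc signature (n?,k),(k,m?)->(n?,m?) (size 3 is different from 4)
```

```bash
sed -i "s/^def snap/from scipy.spatial.transform import Rotation as Ro\ndef snap/; s/c=cams.camera(n); /c=dict(cams.camera(n)); /; s/np.array(c\['rotation'\])/Ro.from_quat(np.array(c['rotation'])[[1,2,3,0]]).as_matrix()/g" h.py
cat > m1.py <<'E'
from h import *
c=load('top')
P=lambda u,v,z:onz(c,180+(u+.5)/4-.5,155+(v+.5)/4-.5,z)[:2]
q=[P(*a,.03) for a in((367,62),(700,80),(688,345),(352,327))]
ctr=sum(q)/4;print('plate',np.round(q,4).tolist(),'ctr',ctr)
ex=(q[0]+q[1]-q[2]-q[3]);ey=(q[0]+q[3]-q[1]-q[2]);print(np.linalg.norm(ex)/2,np.linalg.norm(ey)/2)
yaw=np.degrees([np.arctan2(ex[1],ex[0]),np.arctan2(-ey[0],ey[1])]);print('yaw',yaw)
a=np.radians(yaw.mean());R=np.array([[np.cos(a),-np.sin(a)],[np.sin(a),np.cos(a)]])
for n,p in (('stop far inner',(500,90,.058)),('left inner',(400,170,.058))): print(n,R.T@(P(*p)-ctr))
m=[P(*b,.16) for b in((607,143),(665,143),(667,266),(607,266))]
print('module top world',np.round(m,4).tolist(),np.mean(m,0),'plate',R.T@(np.mean(m,0)-ctr))
t=P(257,257,.049);h=P(48,294,.049);print('tail',t,'head',h,np.linalg.norm(h-t),np.degrees(np.arctan2(*(h-t)[::-1])), 'origin',t+(h-t)/165*95)
r=[P(*b,.008) for b in((220,233),(233,298),(80,327),(68,262))];print('rest',np.mean(r,0),np.linalg.norm(r[0]-r[3]),np.degrees(np.arctan2(*(r[3]-r[0])[::-1])))
for u,v in((90,290),(210,266)):print(P(u,v,.058))
E
python3 m1.py
```

```text
plate [[0.6641, 0.1576], [0.6569, -0.1136], [0.4421, -0.1089], [0.4488, 0.1622]] ctr [0.55299699 0.02431925]
0.21512112908734066 0.2712011214334252
yaw [-1.22863008 -1.46218799]
stop far inner [0.08744927 0.02547257]
left inner [0.01936745 0.1015774 ]
module top world [[0.5918, -0.0365], [0.593, -0.0796], [0.5017, -0.0833], [0.5004, -0.0389]] [ 0.54675596 -0.05954685] plate [-0.00427016 -0.08398952]
tail [0.50254529 0.23793375] head [0.4684746  0.40293935] 0.16848638120819842 101.6665928376795 origin [0.48292883 0.33293698]
rest [0.48237512 0.33083086] 0.12620861077433038 102.45409771952933
[0.47251926 0.36756195]
[0.49414343 0.27347848]
```

Call:
arm_command(
  deltas=[
    [1.1,4.8,0,4,1],
    [1.1,4.8,0,4,1],
    [1.1,4.8,0,4,1],
    [1.1,4.8,0,4,1],
    [1.1,4.8,0,4,1],
  ],
)

```text
clock: 0.6
tool_pos: [0.3077, -0.3827, 0.2507]
eef_rot: [-0.004, 0.932, 0.362, -0.001]
contact_force: [0.9, 0.5, 0.2]
grip_width: 1.004
```

Call:
arm_command(
  deltas=[
    [1.1,4.8,0,4,1],
    [1.1,4.8,0,4,1],
    [1.1,4.8,0,4,1],
    [1.1,4.8,0,4,1],
    [1.1,4.8,0,4,1],
  ],
)

```text
clock: 1.1
tool_pos: [0.3599, -0.1384, 0.2486]
eef_rot: [-0.004, 0.852, 0.523, -0.002]
contact_force: [1.2, 0.1, 0.1]
grip_width: 0.999
```

Call:
arm_command(
  deltas=[
    [1.1,4.8,0,4,1],
    [1.1,4.8,0,4,1],
    [1.1,4.8,0,4,1],
    [1.1,4.8,0,4,1],
    [1.1,4.8,0,4,1],
  ],
)

```text
clock: 1.6
tool_pos: [0.4119, 0.1062, 0.2483]
eef_rot: [-0.003, 0.744, 0.669, -0.001]
contact_force: [0.9, -0.4, 1.2]
grip_width: 0.998
```

Call:
arm_command(
  deltas=[
    [1.1,4.8,0,4,1],
    [1.1,4.8,0,4,1],
    [1.1,4.8,0,4,1],
    [0,0,0,0,1],
  ],
)

```text
clock: 2.0
tool_pos: [0.4434, 0.2578, 0.2471]
eef_rot: [-0.003, 0.663, 0.749, -0.001]
contact_force: [0.2, -0.4, -0.1]
grip_width: 1.002
```

Call:
arm_command(
  deltas=[
    [2,3.7,0,2.5,1],
    [2,3.7,0,2.5,1],
    [0,0,-4,0,1],
    [0,0,-4,0,1],
    [0,0,0,0,1],
  ],
)

```text
clock: 2.5
tool_pos: [0.4831, 0.3328, 0.1639]
eef_rot: [-0.002, 0.628, 0.778, -0.003]
contact_force: [-0.9, 0.1, -0.9]
grip_width: 0.999
```

```bash
python3 - <<'E'
from h import *
print(bot.observe()['tool_pos'],bot.observe()['qpos'])
a=snap('top');b=snap('side')
A=cv2.resize(a['color'][180:270,160:280,::-1],None,fx=3.3,fy=3.3,interpolation=cv2.INTER_CUBIC)
B=cv2.resize(b['color'][200:320,250:370,::-1],None,fx=3.3,fy=3.3,interpolation=cv2.INTER_CUBIC)
A=cv2.copyMakeBorder(A,0,B.shape[0]-A.shape[0],0,0,cv2.BORDER_CONSTANT)
cv2.imwrite('pics/g1.png',np.hstack([A,B]))
E
```

```text
[0.48307969 0.33278997 0.16393183] [0.5595889  0.17846439 1.88788694 0.00244514 1.08227093 0.3458469 ]
```

View pics/g1.png

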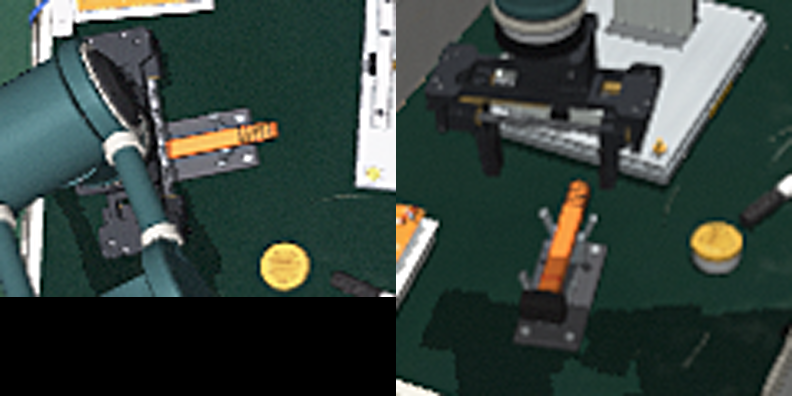

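The gripper straddles the stick: in the side crop the fingers are at (490,150) and (610,160), with the stick between them. I'll descend and grip.

Call:
arm_command(
  deltas=[
    [0,0,-4,0,1],
    [0,0,-4,0,1],
    [0,0,-2.5,0,1],
    [0,0,0,0,1],
  ],
)

```text
clock: 3.0
tool_pos: [0.4936, 0.3361, 0.0753]
eef_rot: [0.003, 0.63, 0.777, 0.011]
contact_force: [-0.6, 0.1, -1.0]
grip_width: 0.995
```

Call:
arm_command(
  deltas=[
    [0,0,-0.5,0,0],
    [0,0,0,0,-0.4],
    [0,0,0,0,-0.7],
    [0,0,0,0,-1],
    [0,0,0,0,-1],
  ],
  force=30,
)

```text
clock: 3.5
tool_pos: [0.4998, 0.3387, 0.0809]
eef_rot: [0.005, 0.63, 0.776, 0.018]
contact_force: [-0.1, 0.6, 0.0]
grip_width: 0.568
```

Call:
arm_command(
  deltas=[
    [0,0,0,0,-1],
    [0,0,0,0,-1],
    [0,0,0,0,-1],
  ],
)

```text
clock: 3.8
tool_pos: [0.5004, 0.3393, 0.0822]
eef_rot: [0.006, 0.63, 0.776, 0.019]
contact_force: [0.8, 0.6, -0.1]
grip_width: 0.298
```

```bash
python3 - <<'E'
from h import *
o=bot.observe();print({k:np.round(v,3) for k,v in o.items()})
cv2.imwrite('pics/side2.png',snap('side')['color'][:,150:,::-1])
E
```

```text
{'clock': np.float64(3.8), 'qpos': array([0.554, 0.276, 1.939, 0.002, 0.887, 0.345]), 'qd': array([ 0.001, -0.   , -0.001,  0.001, -0.001, -0.001]), 'effort': array([-9.0000e-03, -4.5307e+01, -3.0139e+01,  6.8000e-02, -2.1100e-01,
        3.0000e-03]), 'tool_pos': array([0.5  , 0.339, 0.082]), 'eef_rot': array([0.006, 0.63 , 0.776, 0.019]), 'contact_force': array([ 0.816,  0.582, -0.117]), 'torque': array([-0.069, -0.081, -0.056]), 'grip_width': np.float64(0.298)}
```

View pics/side2.png

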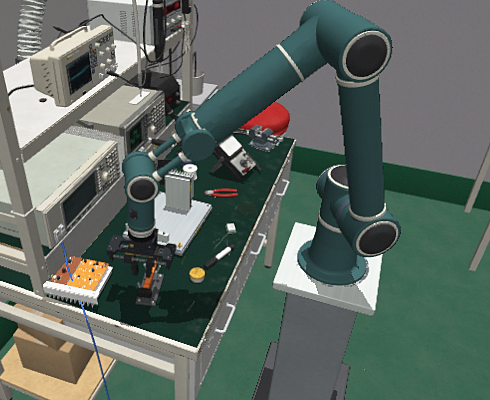

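The jaws closed above the stick: TCP z is 0.082, about 18 mm off sideways, tilted about 2°, and nothing was gripped. I'll reopen and test the motion one row at a time.

Call:
arm_command(
  deltas=[
    [0,0,2,0,1],
  ],
)

```text
clock: 3.95
tool_pos: [0.498, 0.3378, 0.0991]
eef_rot: [0.005, 0.63, 0.776, 0.016]
contact_force: [0.2, 0.1, 0.2]
grip_width: 0.324
```

Call:
arm_command(
  deltas=[
    [0,0,2,0,1],
  ],
)

```text
clock: 4.05
tool_pos: [0.4975, 0.3375, 0.1187]
eef_rot: [0.004, 0.63, 0.776, 0.015]
contact_force: [0.1, 0.2, 0.4]
grip_width: 0.408
```

Call:
arm_command(
  deltas=[
    [-1.7,-0.6,0,0,1],
  ],
)

```text
clock: 4.15
tool_pos: [0.4837, 0.3332, 0.1219]
eef_rot: [0.005, 0.63, 0.776, 0.018]
contact_force: [0.3, 1.4, -0.0]
grip_width: 0.503
```

Call:
arm_command(
  deltas=[
    [0,0,0,0,1],
  ],
)

```text
clock: 4.25
tool_pos: [0.4819, 0.3324, 0.1215]
eef_rot: [0.005, 0.63, 0.776, 0.017]
contact_force: [0.1, 0.7, 0.0]
grip_width: 0.591
```

```bash
python3 - <<'E'
from h import *
o=bot.observe();print({k:np.round(v,3) for k,v in o.items()})
E
```

```text
{'clock': np.float64(4.25), 'qpos': array([0.561, 0.198, 1.952, 0.002, 0.956, 0.352]), 'qd': array([-0.008,  0.015, -0.073, -0.006, -0.032, -0.003]), 'effort': array([  0.074, -44.365, -32.719,   0.1  ,  -0.223,   0.045]), 'tool_pos': array([0.482, 0.332, 0.121]), 'eef_rot': array([0.005, 0.63 , 0.776, 0.017]), 'contact_force': array([0.126, 0.656, 0.017]), 'torque': array([-0.087, -0.118,  0.004]), 'grip_width': np.float64(0.591)}
```

Call:
arm_command(
  deltas=[
    [0,0,-1,0,1],
    [0,0,-1,0,1],
  ],
)

```text
clock: 4.45
tool_pos: [0.4837, 0.3335, 0.102]
eef_rot: [0.006, 0.63, 0.776, 0.019]
contact_force: [0.1, -0.2, -0.2]
grip_width: 0.772
```

Call:
arm_command(
  deltas=[
    [0,0,-1,0,1],
    [0,0,-1,0,1],
  ],
)

```text
clock: 4.65
tool_pos: [0.4837, 0.3332, 0.0788]
eef_rot: [0.006, 0.63, 0.776, 0.018]
contact_force: [-0.3, -0.6, -0.1]
grip_width: 0.957
```

Call:
arm_command(
  deltas=[
    [0,0,-1,0,1],
  ],
)

```text
clock: 4.75
tool_pos: [0.4834, 0.333, 0.067]
eef_rot: [0.005, 0.63, 0.776, 0.017]
contact_force: [0.9, -0.3, 0.1]
grip_width: 0.998
```

```bash
python3 - <<'E'
from h import *
o=bot.observe();print({k:np.round(v,3) for k,v in o.items()})
E
```

```text
{'clock': np.float64(4.75), 'qpos': array([0.56 , 0.268, 1.983, 0.002, 0.853, 0.352]), 'qd': array([-0.002,  0.156,  0.061, -0.001, -0.204, -0.002]), 'effort': array([ 1.9000e-02, -4.4896e+01, -2.9383e+01,  6.5000e-02,  2.8000e-02,
        3.0000e-03]), 'tool_pos': array([0.483, 0.333, 0.067]), 'eef_rot': array([0.005, 0.63 , 0.776, 0.017]), 'contact_force': array([ 0.895, -0.33 ,  0.058]), 'torque': array([-0.035, -0.091, -0.01 ]), 'grip_width': np.float64(0.998)}
```

Call:
arm_command(
  deltas=[
    [0,0,-1,0,1],
    [0,0,-0.6,0,0],
    [0,0,0,0,-0.5],
    [0,0,0,0,-1],
    [0,0,0,0,-1],
  ],
  force=30,
)

```text
clock: 5.25
tool_pos: [0.4817, 0.3318, 0.0457]
eef_rot: [0.004, 0.63, 0.776, 0.015]
contact_force: [0.1, 0.1, 0.1]
grip_width: 0.659
```

Call:
arm_command(
  deltas=[
    [0,0,0,0,-1],
    [0,0,0,0,-1],
    [0,0,0,0,-1],
    [0,0,0,0,-1],
  ],
)

```text
clock: 5.65
tool_pos: [0.483, 0.3326, 0.0479]
eef_rot: [0.005, 0.63, 0.776, 0.016]
contact_force: [-0.5, -1.0, -1.1]
grip_width: 0.299
```

Call:
arm_command(
  deltas=[
    [0,0,0,0,-1],
    [0,0,0,0,-1],
    [0,0,0,0,-1],
  ],
)

```text
clock: 5.95
tool_pos: [0.483, 0.3327, 0.0481]
eef_rot: [0.005, 0.63, 0.776, 0.017]
contact_force: [-0.0, -0.7, -0.6]
grip_width: 0.196
```

Call:
arm_command(
  deltas=[
    [0,0,1,0,-1],
    [0,0,2,0,-1],
    [0,0,2,0,-1],
    [0,0,2,0,-1],
    [0,0,2,0,-1],
  ],
)

```text
clock: 6.45
tool_pos: [0.4789, 0.3301, 0.1378]
eef_rot: [0.003, 0.63, 0.776, 0.011]
contact_force: [0.3, 0.1, -1.1]
grip_width: 0.202
```

Call:
arm_command(
  deltas=[
    [0,0,2,0,-1],
    [0,0,2,0,-1],
    [0,0,2,0,-1],
    [0,0,0,0,-1],
  ],
)

```text
clock: 6.85
tool_pos: [0.4799, 0.3307, 0.2057]
eef_rot: [0.004, 0.63, 0.776, 0.014]
contact_force: [1.0, 0.1, -1.5]
grip_width: 0.201
```

Call:
arm_command(
  deltas=[
    [0,0,1.5,0,-1],
    [0,0,1.5,0,-1],
    [0.5,-3,0,-1,-1],
    [0.5,-4,0,-1,-1],
    [0.5,-4,0,-1,-1],
  ],
)

```text
clock: 7.35
tool_pos: [0.4937, 0.2218, 0.2382]
eef_rot: [0.004, 0.648, 0.761, 0.014]
contact_force: [1.0, 0.3, -1.3]
grip_width: 0.198
```

Call:
arm_command(
  deltas=[
    [0.5,-4,0,-1,-1],
    [0.5,-4,0,-1,-1],
    [0.5,-4,0,-1,-1],
    [0.5,-4,0,-1,-1],
    [0.5,-4,0,-1,-1],
  ],
)

```text
clock: 7.85
tool_pos: [0.5176, 0.0144, 0.2399]
eef_rot: [0.004, 0.681, 0.732, 0.014]
contact_force: [1.0, 0.6, -0.9]
grip_width: 0.201
```

Call:
arm_command(
  deltas=[
    [0.5,-4,0,-1,-1],
    [0.5,-4,0,-1,-1],
    [0.5,-4,0,-1,-1],
    [0.5,-4,0,-1,-1],
    [0,0,0,0,-1],
  ],
)

```text
clock: 8.35
tool_pos: [0.5369, -0.1568, 0.2415]
eef_rot: [0.005, 0.709, 0.705, 0.013]
contact_force: [-0.1, 0.6, -1.7]
grip_width: 0.201
```

Call:
arm_command(
  deltas=[
    [0.7,-1.9,0,-1,-1],
    [0,0,-1.5,0,-1],
    [0,0,-1.5,0,-1],
    [0,0,-1.5,0,-1],
    [0,0,0,0,-1],
  ],
)

```text
clock: 8.85
tool_pos: [0.5418, -0.1737, 0.1922]
eef_rot: [0.002, 0.716, 0.698, 0.012]
contact_force: [-0.9, 0.7, -1.8]
grip_width: 0.201
```

```bash
python3 - <<'E'
from h import *
o=bot.observe();print({k:np.round(v,3) for k,v in o.items()})
a=snap('top');b=snap('side')
A=cv2.resize(a['color'][140:270,240:460,::-1],None,fx=3.5,fy=3.5)[:,:400+370]
B=cv2.resize(b['color'][130:290,260:420,::-1],None,fx=2.8,fy=2.8)
cv2.imwrite('pics/p1.png',cv2.resize(A,(400,236))if 0 else A);cv2.imwrite('pics/p2.png',B)
E
```

```text
{'clock': np.float64(8.85), 'qpos': array([-0.366,  0.107,  1.914,  0.023,  1.107, -0.352]), 'qd': array([ 0.014, -0.013, -0.009,  0.005,  0.007,  0.003]), 'effort': array([-3.0500e-01, -4.1223e+01, -3.5899e+01,  1.5500e-01, -4.1100e-01,
        2.0000e-03]), 'tool_pos': array([ 0.542, -0.174,  0.192]), 'eef_rot': array([0.002, 0.716, 0.698, 0.012]), 'contact_force': array([-0.89 ,  0.733, -1.835]), 'torque': array([-0.023, -0.095, -0.036]), 'grip_width': np.float64(0.201)}
```

View pics/p1.png

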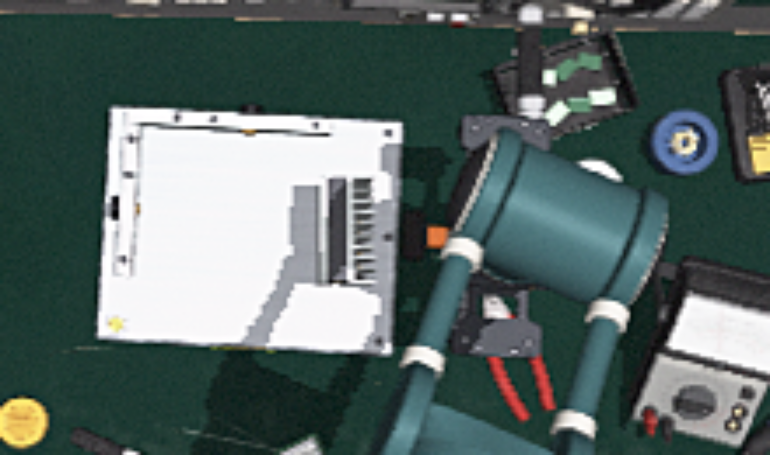

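Head tip is at (400,236) and the fin face at x≈374 (crop), so the gap is about 21 mm. The stick is roughly centred, needing +4 mm in x. I'll descend and push.

Call:
arm_command(
  deltas=[
    [0.4,0,-1.4,0,-1],
    [0,0,-1.4,0,-1],
    [0,0,-1.4,0,-1],
    [0,0,-1.2,0,-1],
    [0,0,0,0,-1],
  ],
)

```text
clock: 9.45
tool_pos: [0.5483, -0.1732, 0.1372]
eef_rot: [0.005, 0.715, 0.699, 0.014]
contact_force: [-1.2, -0.4, -1.4]
grip_width: 0.196
```

Call:
arm_command(
  deltas=[
    [0,0.7,0,0,-1],
    [0,0.7,0,0,-1],
    [0,0.5,0,0,-1],
    [0,0.5,0,0,-1],
    [0,0.5,0,0,-1],
  ],
)

```text
clock: 9.95
tool_pos: [0.5492, -0.1429, 0.1384]
eef_rot: [0.006, 0.715, 0.699, 0.014]
contact_force: [0.1, -0.6, -0.4]
grip_width: 0.203
```

Call:
arm_command(
  deltas=[
    [0,0.4,0,0,-1],
    [0,0.4,0,0,-1],
    [0,0.4,0,0,-1],
    [0,0.4,0,0,-1],
    [0,0.4,0,0,-1],
  ],
)

```text
clock: 10.45
tool_pos: [0.5497, -0.1206, 0.1395]
eef_rot: [0.006, 0.715, 0.699, 0.015]
contact_force: [-0.6, -0.4, -0.4]
grip_width: 0.198
```

```bash
python3 - <<'E'
from h import *
print(bot.observe()['tool_pos'])
a=snap('top');b=snap('side')
A=cv2.resize(a['color'][150:250,250:400,::-1],None,fx=3,fy=3)
B=cv2.resize(b['color'][140:260,270:390,::-1],None,fx=2.5,fy=2.5)
cv2.imwrite('pics/q1.png',np.hstack([A,B]))
E
```

```text
[ 0.54973931 -0.12058357  0.13945906]
```

View pics/q1.png

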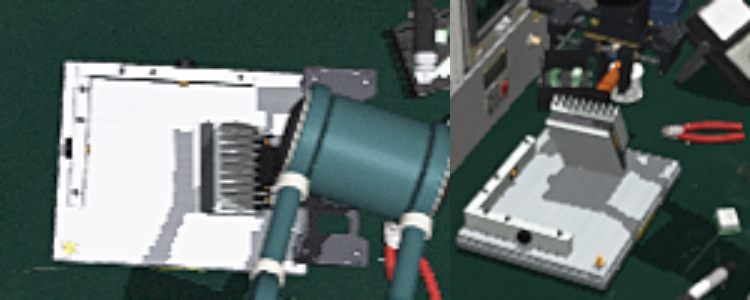

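The module is leaning about 15–18° towards the left stop (side crop, module at (590,140)). I'll push a little further.

Call:
arm_command(
  deltas=[
    [0,0.4,0,0,-1],
    [0,0.4,0,0,-1],
    [0,0.4,0,0,-1],
    [0,0.3,0,0,-1],
    [0,0,0,0,-1],
  ],
)

```text
clock: 11.05
tool_pos: [0.5495, -0.1041, 0.1391]
eef_rot: [0.006, 0.715, 0.699, 0.014]
contact_force: [0.5, -0.5, -1.7]
grip_width: 0.201
```

Call:
arm_command(
  deltas=[
    [0,0,0,0,-1],
    [0,0,0,0,-1],
    [0,0,0,0,-1],
    [0,0,0,0,-1],
    [0,0,0,0,-1],
  ],
)

```text
clock: 11.55
tool_pos: [0.5496, -0.1044, 0.1391]
eef_rot: [0.006, 0.715, 0.699, 0.014]
contact_force: [0.4, 0.3, -1.2]
grip_width: 0.2
```

```bash
python3 - <<'E'
from h import *
a=load('top')['color'].astype(int)
c=snap('top');b=snap('side')
d=abs(c['color'].astype(int)-a).sum(2)[150:250,250:340]>60
print(d.sum(), np.where(d.sum(0)>5)[0]+250)
E
```

```text
1626 [287 288 289 290 291 292 293 294 295 296 297 298 299 300 301 302 303 304
 305 306 307 308 309 310 311 312 313 314 315 316 317 318 319 320 321 322
 323 324 325 326 327 328 329 330 331 332 333 334 335 336 337 338 339]
```

Call:
arm_command(
  deltas=[
    [0,-1.5,0,0,-1],
    [0,-1.5,0,0,-1],
    [0,-1.5,0,0,-1],
    [0,-1,0,0,-1],
    [0,0,0,0,-1],
  ],
)

```text
clock: 12.15
tool_pos: [0.5496, -0.1655, 0.1393]
eef_rot: [0.007, 0.715, 0.699, 0.014]
contact_force: [-0.2, -0.1, -1.5]
grip_width: 0.196
```

```bash
python3 - <<'E'
from h import *
print(bot.observe()['tool_pos'])
a=snap('top');b=snap('side')
A=cv2.resize(a['color'][160:250,260:360,::-1],None,fx=5,fy=5,interpolation=cv2.INTER_CUBIC)
B=cv2.resize(b['color'][170:260,270:370,::-1],None,fx=3,fy=3)
B=cv2.copyMakeBorder(B,0,A.shape[0]-B.shape[0],0,0,cv2.BORDER_CONSTANT)
cv2.imwrite('pics/r1.png',np.hstack([A,B]))
E
```

```text
[ 0.54956547 -0.16548685  0.13928441]
```

View pics/r1.png

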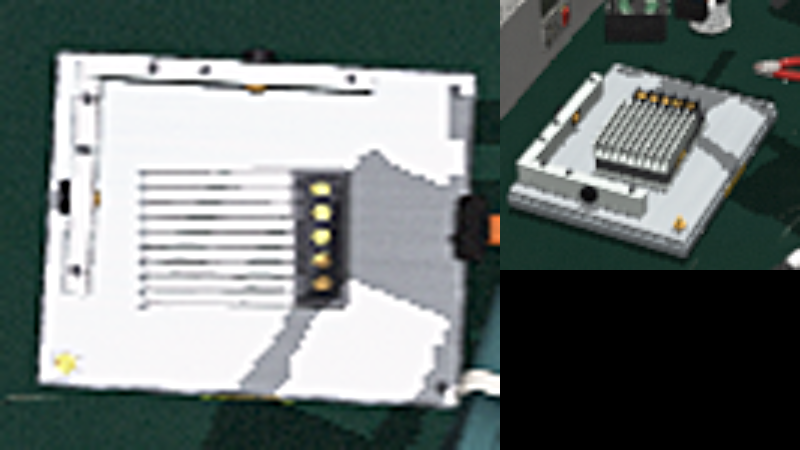

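The module lies flat with its fins up (crop x 140–347, y 169–308) and the stops are about 25 mm away. Now I'll compute the push geometry.

```bash
cat > m2.py <<'E'
from h import *
c=load('top')
P=lambda u,v,z:onz(c,260+(u+.5)/5-.5,160+(v+.5)/5-.5,z)[:2]
m=[P(*a,.074) for a in((140,170),(347,170),(347,308),(140,308))]
print(np.round(m,4).tolist(),np.mean(m,0))
fi=[P(*a,.058) for a in((100,78),(370,93))];li=[P(*a,.058) for a in((100,80),(93,290))]
print('far stop',fi,'left stop',li)
d=fi[0]-fi[1];print('yaw',np.degrees(np.arctan2(-d[0],d[1])))
d=li[0]-li[1];print('yaw',np.degrees(np.arctan2(d[1],d[0])))
E
python3 m2.py
```

```text
[[0.5854, 0.0993], [0.5891, -0.0312], [0.5022, -0.0335], [0.4985, 0.0964]] [0.54381139 0.03274138]
far stop [array([0.64495316, 0.12785663]), array([ 0.64015157, -0.0448471 ])] left stop [array([0.64366859, 0.12781357]), array([0.50943368, 0.12772715])]
yaw -1.592554372758984
yaw 0.036888265516749424
```

Call:
arm_command(
  deltas=[
    [-0.5,0,-1.5,0,-1],
    [-0.4,0,-1.5,0,-1],
    [0,0,-1.5,0,-1],
    [0,0,-1.5,0,-1],
    [0,0,-1.4,0,-1],
  ],
  force=40,
)

```text
clock: 12.75
tool_pos: [0.5391, -0.1622, 0.0613]
eef_rot: [0.007, 0.714, 0.7, 0.015]
contact_force: [0.7, -0.4, -1.5]
grip_width: 0.195
```

Call:
arm_command(
  deltas=[
    [0,0,0,0,-1],
    [0,1.5,0,0,-1],
    [0,1.5,0,0,-1],
    [0,1,0,0,-1],
    [0,0,0,0,-1],
  ],
)

```text
clock: 13.25
tool_pos: [0.5367, -0.1165, 0.0586]
eef_rot: [0.005, 0.714, 0.7, 0.014]
contact_force: [-0.6, 0.3, -1.7]
grip_width: 0.193
```

Call:
arm_command(
  deltas=[
    [0.4,0.6,0.1,0,-1],
    [0,0.6,0,0,-1],
    [0,0.6,0,0,-1],
    [0,0.6,0,0,-1],
    [0,0.5,0,0,-1],
  ],
)

```text
clock: 13.75
tool_pos: [0.5427, -0.0873, 0.0617]
eef_rot: [0.008, 0.713, 0.701, 0.014]
contact_force: [-0.7, -4.0, -2.2]
grip_width: 0.2
```

Call:
arm_command(
  deltas=[
    [0,0.5,0,0,-1],
    [0,0.5,0,0,-1],
  ],
)

```text
clock: 13.95
tool_pos: [0.5428, -0.077, 0.0617]
eef_rot: [0.008, 0.713, 0.701, 0.014]
contact_force: [-0.1, -4.1, -2.3]
grip_width: 0.194
```

Call:
arm_command(
  deltas=[
    [0,0.4,0,0,-1],
  ],
)

```text
clock: 14.05
tool_pos: [0.5428, -0.0727, 0.0617]
eef_rot: [0.008, 0.713, 0.701, 0.014]
contact_force: [0.3, -4.5, -1.9]
grip_width: 0.196
```

Call:
arm_command(
  deltas=[
    [0,0.3,0,0,-1],
  ],
)

```text
clock: 14.15
tool_pos: [0.5427, -0.0695, 0.0616]
eef_rot: [0.008, 0.713, 0.701, 0.014]
contact_force: [-1.9, -12.3, -0.9]
grip_width: 0.195
```

Call:
arm_command(
  deltas=[
    [0,0.25,0,0,-1],
  ],
)

```text
clock: 14.25
tool_pos: [0.5426, -0.0692, 0.0619]
eef_rot: [0.01, 0.712, 0.702, 0.012]
contact_force: [-3.9, -21.6, -0.1]
grip_width: 0.199
```

Call:
arm_command(
  deltas=[
    [0,0.2,0,0,-1],
  ],
)

```text
clock: 14.35
tool_pos: [0.5425, -0.0694, 0.0621]
eef_rot: [0.011, 0.712, 0.702, 0.01]
contact_force: [-0.4, -12.2, -1.1]
grip_width: 0.198
```

The force rose to 12–22 N, so the module is against the left stop. Next I'll back off, lift, turn the stick to +x and go to the near side.

Call:
arm_command(
  deltas=[
    [0,-1,0,0,-1],
    [0,-1.5,0,0,-1],
    [0,-1.5,0,0,-1],
    [0,-1,1,0,-1],
    [0,0,1.5,0,-1],
  ],
)

```text
clock: 14.85
tool_pos: [0.5406, -0.1211, 0.086]
eef_rot: [0.008, 0.712, 0.702, 0.01]
contact_force: [-0.0, 0.0, -1.6]
grip_width: 0.199
```

Call:
arm_command(
  deltas=[
    [0,0,2,0,-1],
    [0,0,2,0,-1],
    [0,0,2,0,-1],
    [0,0,2,0,-1],
    [0,0,1,0,-1],
  ],
)

```text
clock: 15.35
tool_pos: [0.5404, -0.1249, 0.1827]
eef_rot: [0.007, 0.714, 0.7, 0.012]
contact_force: [-0.4, 0.9, -0.9]
grip_width: 0.194
```

Call:
arm_command(
  deltas=[
    [-1.3,1.5,0,-8,-1],
    [-1.3,1.5,0,-8,-1],
    [-1.3,1.5,0,-8,-1],
    [-1.3,1.5,0,-8,-1],
    [-1.3,1.5,0,-8,-1],
  ],
)

```text
clock: 15.85
tool_pos: [0.4765, -0.052, 0.1873]
eef_rot: [0.014, 0.917, 0.399, 0.01]
contact_force: [0.5, 0.3, -1.4]
grip_width: 0.196
```

Call:
arm_command(
  deltas=[
    [-1.3,2,0,-8,-1],
    [-1.3,2,0,-8,-1],
    [-1.3,2,0,-8,-1],
    [-1.3,2,0,-8,-1],
    [0,0,0,-8,-1],
  ],
)

```text
clock: 16.35
tool_pos: [0.4196, 0.0308, 0.1873]
eef_rot: [0.015, 0.999, 0.045, 0.004]
contact_force: [-0.4, 0.1, -2.2]
grip_width: 0.198
```

Call:
arm_command(
  deltas=[
    [-0.7,1.8,0,-3.5,-1],
    [-0.7,1.7,0,-3.2,-1],
    [0,0,-1.4,0,-1],
    [0,0,-1.4,0,-1],
    [0,0,-1.4,0,-1],
  ],
)

```text
clock: 16.85
tool_pos: [0.4064, 0.0664, 0.1456]
eef_rot: [0.015, 1.0, -0.016, 0.006]
contact_force: [0.2, -0.3, -1.1]
grip_width: 0.195
```

Call:
arm_command(
  deltas=[
    [0,0,-1.4,0,-1],
    [0,0,-1.4,0,-1],
    [0,0,0,0,-1],
  ],
)

```text
clock: 17.15
tool_pos: [0.4039, 0.0641, 0.1122]
eef_rot: [0.016, 1.0, -0.014, 0.003]
contact_force: [0.3, 0.5, -2.0]
grip_width: 0.199
```

```bash
python3 - <<'E'
from h import *
print(bot.observe()['tool_pos'],bot.observe()['qpos'])
a=snap('top');b=snap('side')
A=cv2.resize(a['color'][160:260,260:360,::-1],None,fx=4,fy=4,interpolation=cv2.INTER_CUBIC)
B=cv2.resize(b['color'][170:270,270:370,::-1],None,fx=4,fy=4,interpolation=cv2.INTER_CUBIC)
cv2.imwrite('pics/u1.png',np.hstack([A,B]))
E
```

```text
[0.40393331 0.06405513 0.11222913] [ 0.12113748 -0.10478328  2.29021421 -0.03862148  0.95497041  1.74169176]
```

View pics/u1.png

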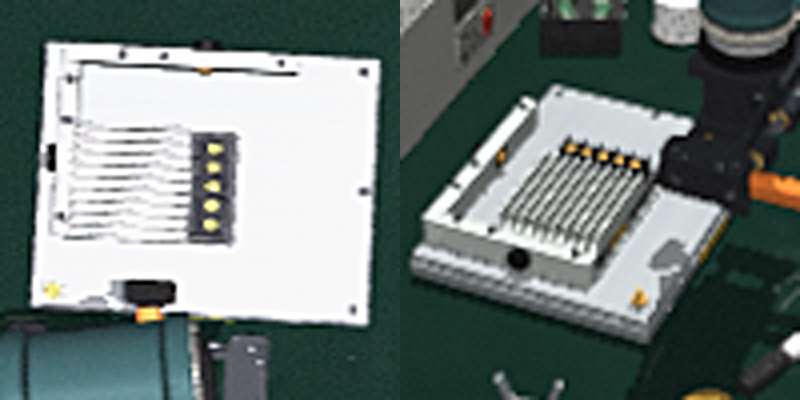

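The module is home against the left stop and square. The head centre at (149,291) is about 4 mm to +y of the module's middle. I'll correct that, descend and push +x.

Call:
arm_command(
  deltas=[
    [0,-0.3,-1.3,0,-1],
    [0,-0.1,-1.3,0,-1],
    [0,0,-1.3,0,-1],
    [0,0,-1.2,0,-1],
    [0,0,0,0,-1],
  ],
)

```text
clock: 17.75
tool_pos: [0.4106, 0.0594, 0.066]
eef_rot: [0.015, 1.0, -0.014, 0.01]
contact_force: [-0.4, -0.4, -2.4]
grip_width: 0.196
```

Call:
arm_command(
  deltas=[
    [0.8,0,0,0,-1],
    [0.8,0,0,0,-1],
    [0.6,0,0,0,-1],
  ],
)

```text
clock: 18.05
tool_pos: [0.4352, 0.0594, 0.0675]
eef_rot: [0.015, 1.0, -0.013, 0.011]
contact_force: [-3.6, -0.1, -0.0]
grip_width: 0.193
```

Call:
arm_command(
  deltas=[
    [-0.5,0,-0.8,0,-1],
    [0.6,0,0,0,-1],
    [0.6,0,0,0,-1],
    [0.6,0,0,0,-1],
    [0.6,0,0,0,-1],
  ],
)

```text
clock: 18.55
tool_pos: [0.4504, 0.059, 0.0575]
eef_rot: [0.015, 1.0, -0.013, 0.004]
contact_force: [-8.5, -0.6, 3.8]
grip_width: 0.199
```

Call:
arm_command(
  deltas=[
    [0.6,0,-0.1,0,-1],
    [0.6,0,0,0,-1],
    [0.6,0,0,0,-1],
  ],
)

```text
clock: 18.85
tool_pos: [0.4634, 0.0586, 0.0546]
eef_rot: [0.016, 1.0, -0.013, -0.003]
contact_force: [-6.4, 0.0, 2.3]
grip_width: 0.195
```

Call:
arm_command(
  deltas=[
    [0.4,0,0,0,-1],
    [0.4,0,0,0,-1],
  ],
)

```text
clock: 19.05
tool_pos: [0.4684, 0.0584, 0.0534]
eef_rot: [0.016, 1.0, -0.013, -0.007]
contact_force: [-5.9, 0.1, 1.7]
grip_width: 0.2
```

Call:
arm_command(
  deltas=[
    [-0.3,0,0.6,0,-1],
    [0.4,0,0.3,0,-1],
    [0.4,0,0,0,-1],
  ],
)

```text
clock: 19.35
tool_pos: [0.4732, 0.0583, 0.0624]
eef_rot: [0.017, 1.0, -0.013, -0.008]
contact_force: [-2.6, -0.0, -2.7]
grip_width: 0.199
```

Call:
arm_command(
  deltas=[
    [0.4,0,0,0,-1],
    [0.4,0,0,0,-1],
  ],
)

```text
clock: 19.55
tool_pos: [0.4802, 0.0582, 0.0618]
eef_rot: [0.017, 1.0, -0.013, -0.01]
contact_force: [-4.0, -0.0, -1.4]
grip_width: 0.2
```

Call:
arm_command(
  deltas=[
    [0.4,0,0,0,-1],
  ],
)

```text
clock: 19.65
tool_pos: [0.4839, 0.0581, 0.0614]
eef_rot: [0.017, 1.0, -0.013, -0.01]
contact_force: [-5.1, 0.3, -0.9]
grip_width: 0.201
```

Call:
arm_command(
  deltas=[
    [0.3,0,0,0,-1],
  ],
)

```text
clock: 19.75
tool_pos: [0.4856, 0.0583, 0.0608]
eef_rot: [0.017, 1.0, -0.013, -0.012]
contact_force: [-10.2, 2.1, -0.6]
grip_width: 0.193
```

Call:
arm_command(
  deltas=[
    [0.3,0,0,0,-1],
  ],
)

```text
clock: 19.85
tool_pos: [0.4858, 0.0584, 0.0599]
eef_rot: [0.017, 1.0, -0.013, -0.016]
contact_force: [-13.8, 1.0, 4.1]
grip_width: 0.197
```

Call:
arm_command(
  deltas=[
    [0.3,0,0,0,-1],
  ],
)

```text
clock: 19.95
tool_pos: [0.4859, 0.0585, 0.0591]
eef_rot: [0.017, 1.0, -0.014, -0.019]
contact_force: [-11.7, 0.7, 4.6]
grip_width: 0.198
```

Call:
arm_command(
  deltas=[
    [-1,0,0.2,0,-1],
    [-1.5,0,0,0,-1],
    [-1.5,0,0,0,-1],
    [-1,0,0.5,0,-1],
    [0,0,1.5,0,-1],
  ],
)

```text
clock: 20.45
tool_pos: [0.4349, 0.0587, 0.0817]
eef_rot: [0.017, 1.0, -0.013, -0.016]
contact_force: [-0.3, -0.4, -0.9]
grip_width: 0.195
```

Call:
arm_command(
  deltas=[
    [0,0,1.5,0,-1],
    [0,0,1.5,0,-1],
    [0,0,1.5,0,-1],
    [0,0,1.5,0,-1],
    [0,0,0,0,-1],
  ],
)

```text
clock: 20.95
tool_pos: [0.4339, 0.0589, 0.1485]
eef_rot: [0.016, 1.0, -0.013, -0.011]
contact_force: [0.3, 0.3, -1.8]
grip_width: 0.195
```

```bash
python3 - <<'E'
from h import *
print(bot.observe()['tool_pos'],bot.observe()['eef_rot'])
a=snap('top');b=snap('side')
A=cv2.resize(a['color'][155:245,260:340,::-1],None,fx=5,fy=5,interpolation=cv2.INTER_CUBIC)
B=cv2.resize(b['color'][170:260,270:350,::-1],None,fx=5,fy=5,interpolation=cv2.INTER_CUBIC)
cv2.imwrite('pics/v1.png',np.hstack([A,B]))
E
```

```text
[0.43385169 0.05894879 0.14847479] [ 0.01596523  0.99972845 -0.01321193 -0.01065728]
```

View pics/v1.png

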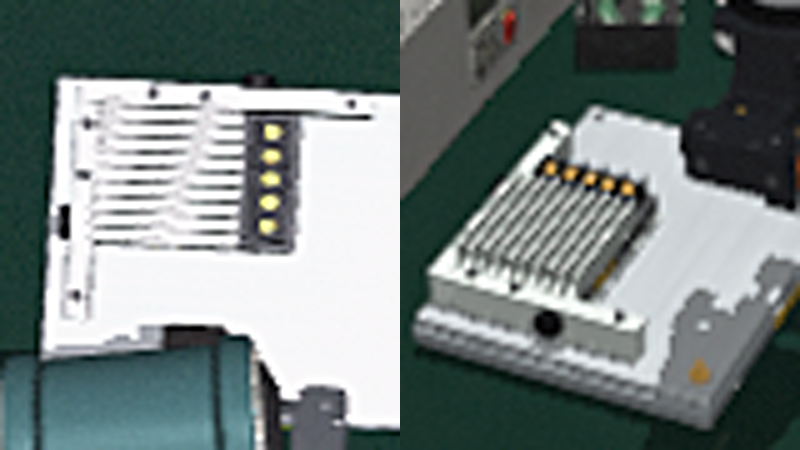

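The module lies in the corner, touching both stops (crop x 92–298, y 100–250). I'll check the strip edge numerically against the earlier frame.

```bash
python3 - <<'E'
from h import *
def edge(im,r0,r1,a,b,s,off,axis):
    g=cv2.cvtColor(im,cv2.COLOR_BGR2GRAY).astype(float)
    out=[]
    for r in range(r0,r1):
        p=g[r,a:b] if axis==0 else g[a:b,r]
        i=np.where((p[:-1]<150)&(p[1:]>=150))[0]
        if len(i): i=i[-1];out.append((r,a+i+(150-p[i])/(p[i+1]-p[i])))
    o=np.array(out);k=np.polyfit(o[:,0],o[:,1],1)
    o=o[abs(np.polyval(k,o[:,0])-o[:,1])<4];k=np.polyfit(o[:,0],o[:,1],1)
    return k
u=cv2.imread('pics/u1.png');v=cv2.imread('pics/v1.png');c=load('top')
def pts(k,s,ox,oy,rows):
    return [onz(c,ox+(np.polyval(k,r)+.5)/s-.5,oy+(r+.5)/s-.5,.060)[:2] for r in rows]
for n,im,s,oy,r,cc in(('u',u,4,160,(145,232),(205,265)),('v',v,5,155,(128,240),(260,335))):
    k=edge(im,*r,*cc,s,0,0);p=pts(k,s,260,oy,r);d=p[0]-p[1]
    print(n,np.round(p,4).tolist(),'yaw',np.degrees(np.arctan2(d[1],d[0])))
    q=(p[0]+p[1])/2;print('plate y rel (slope -1.45deg):',q[1]+np.tan(np.radians(1.45))*(q[0]-.553))
E
```

```text
u [[0.5821, 0.0013], [0.5128, 0.0026]] yaw -1.0410557148711308
plate y rel (slope -1.45deg): 0.0018333713188210714
v [[0.6323, -0.0003], [0.5606, 0.0017]] yaw -1.6149990890636083
plate y rel (slope -1.45deg): 0.0018070351515660742
```

Call:
arm_command(
  deltas=[
    [0,0,1.5,0,-1],
    [0,0,1.5,0,-1],
    [0,0,1.5,0,-1],
    [0.4,1.5,0,8,-1],
    [0.4,2,0,8,-1],
  ],
)

```text
clock: 21.55
tool_pos: [0.4353, 0.0923, 0.1869]
eef_rot: [0.019, 0.991, 0.129, -0.015]
contact_force: [0.1, -0.0, -1.1]
grip_width: 0.195
```

Call:
arm_command(
  deltas=[
    [0.4,2,0,8,-1],
    [0.4,2,0,8,-1],
    [0.4,2,0,8,-1],
    [0.4,2,0,8,-1],
    [0.4,2,0,8,-1],
  ],
)

```text
clock: 22.05
tool_pos: [0.4519, 0.1946, 0.1804]
eef_rot: [0.024, 0.881, 0.473, -0.011]
contact_force: [0.1, -0.4, -1.2]
grip_width: 0.201
```

Call:
arm_command(
  deltas=[
    [0.4,2,0,8,-1],
    [0.4,2,0,8,-1],
    [0.4,2,0,8,-1],
    [0.4,2,0,8,-1],
    [0.2,2,0,6,-1],
  ],
)

```text
clock: 22.55
tool_pos: [0.4658, 0.297, 0.1723]
eef_rot: [0.026, 0.668, 0.744, -0.008]
contact_force: [-0.1, -1.5, -0.9]
grip_width: 0.197
```

Call:
arm_command(
  deltas=[
    [0,1,0,4,-1],
    [0,0,0,0,-1],
  ],
)

```text
clock: 22.75
tool_pos: [0.4644, 0.3087, 0.1692]
eef_rot: [0.025, 0.639, 0.769, -0.008]
contact_force: [-0.1, 0.7, -1.2]
grip_width: 0.196
```

Call:
arm_command(
  deltas=[
    [1,1.2,0,0.7,-1],
    [0.9,1.2,0,0.7,-1],
    [0,0,-1.2,0,-1],
    [0,0,-1.2,0,-1],
    [0,0,-1.2,0,-1],
  ],
)

```text
clock: 23.25
tool_pos: [0.4827, 0.331, 0.1284]
eef_rot: [0.025, 0.631, 0.775, -0.01]
contact_force: [0.6, 0.2, -0.7]
grip_width: 0.195
```

Call:
arm_command(
  deltas=[
    [0,0,-1.2,0,-1],
    [0,0,-1.2,0,-1],
    [0,0,-1,0,-1],
    [0,0,0,0,-1],
  ],
)

```text
clock: 23.65
tool_pos: [0.4792, 0.3277, 0.0867]
eef_rot: [0.024, 0.632, 0.775, -0.014]
contact_force: [-0.0, 0.0, -2.1]
grip_width: 0.199
```

Call:
arm_command(
  deltas=[
    [0.4,0.5,0,0,-1],
    [0,0,-1,0,-1],
    [0,0,0,0,-1],
  ],
)

```text
clock: 23.95
tool_pos: [0.4841, 0.3335, 0.0765]
eef_rot: [0.024, 0.632, 0.775, -0.014]
contact_force: [0.1, -0.2, -1.5]
grip_width: 0.196
```

Call:
arm_command(
  deltas=[
    [0,0,-0.7,0,-1],
    [0,0,-0.7,0,-1],
    [0,0,0,0,-1],
  ],
)

```text
clock: 24.25
tool_pos: [0.4849, 0.3342, 0.0623]
eef_rot: [0.024, 0.632, 0.775, -0.013]
contact_force: [0.0, -0.2, -1.5]
grip_width: 0.194
```

Call:
arm_command(
  deltas=[
    [-0.1,-0.1,-0.4,0,-1],
    [0,0,-0.4,0,-1],
  ],
)

```text
clock: 24.45
tool_pos: [0.4842, 0.3333, 0.0543]
eef_rot: [0.024, 0.632, 0.775, -0.012]
contact_force: [0.5, -0.0, -1.1]
grip_width: 0.196
```

Call:
arm_command(
  deltas=[
    [0,0,-0.3,0,-1],
  ],
)

```text
clock: 24.55
tool_pos: [0.4841, 0.3333, 0.0509]
eef_rot: [0.024, 0.632, 0.775, -0.012]
contact_force: [0.7, 0.2, -2.7]
grip_width: 0.193
```

Call:
arm_command(
  deltas=[
    [0,0,0,0,-1],
  ],
)

```text
clock: 24.65
tool_pos: [0.4837, 0.333, 0.0503]
eef_rot: [0.024, 0.632, 0.775, -0.013]
contact_force: [0.0, -0.3, -1.4]
grip_width: 0.202
```

Call:
arm_command(
  deltas=[
    [0,0,0,0,-0.5],
    [0,0,0,0,-0.2],
    [0,0,0,0,0],
    [0,0,0,0,0.5],
    [0,0,0,0,1],
  ],
)

```text
clock: 25.15
tool_pos: [0.4851, 0.3339, 0.0519]
eef_rot: [0.025, 0.632, 0.775, -0.011]
contact_force: [1.2, 0.8, 0.8]
grip_width: 0.587
```

Call:
arm_command(
  deltas=[
    [0,0,0,0,1],
    [0,0,0,0,1],
    [0,0,0,0,1],
    [0,0,0,0,1],
  ],
)

```text
clock: 25.55
tool_pos: [0.4853, 0.334, 0.0523]
eef_rot: [0.025, 0.632, 0.775, -0.011]
contact_force: [-0.4, -0.5, -0.3]
grip_width: 0.952
```

Call:
arm_command(
  deltas=[
    [0,0,0.8,0,1],
    [0,0,1.2,0,1],
    [0,0,1.2,0,1],
    [0,0,1.5,0,1],
    [0,0,1.5,0,1],
  ],
)

```text
clock: 26.05
tool_pos: [0.484, 0.3332, 0.1176]
eef_rot: [0.024, 0.632, 0.775, -0.012]
contact_force: [0.3, 0.3, 0.4]
grip_width: 0.998
```

Call:
arm_command(
  deltas=[
    [0,0,2,0,1],
    [0,0,2,0,1],
    [0,0,2,0,1],
    [-2,-3,2,0,1],
    [-1,-3,2,0,1],
  ],
)

```text
clock: 26.55
tool_pos: [0.4553, 0.2752, 0.2287]
eef_rot: [0.025, 0.631, 0.775, -0.009]
contact_force: [0.1, -1.0, 0.5]
grip_width: 1.003
```

Call:
arm_command(
  deltas=[
    [0,-4,0,0,1],
    [0,-4,0,0,1],
    [0,-4,0,0,1],
    [0,-4,0,0,1],
    [0,-2,0,0,1],
  ],
)

```text
clock: 27.05
tool_pos: [0.4564, 0.0908, 0.2426]
eef_rot: [0.031, 0.629, 0.777, -0.0]
contact_force: [-0.6, 0.4, -0.3]
grip_width: 0.996
```

Call:
arm_command(
  deltas=[
    [0,0,0,0,1],
    [0,0,0,0,1],
  ],
)

```text
clock: 27.25
tool_pos: [0.4567, 0.0886, 0.2456]
eef_rot: [0.032, 0.631, 0.775, 0.001]
contact_force: [0.5, -0.5, 0.3]
grip_width: 1.0
```

```bash
python3 - <<'E'
from h import *
print(bot.observe()['tool_pos'],bot.observe()['contact_force'])
a=snap('top','topF');b=snap('side','sideF')
A=cv2.resize(a['color'][155:255,180:345,::-1],None,fx=2.9,fy=2.9,interpolation=cv2.INTER_CUBIC)
B=cv2.resize(b['color'][190:310,260:370,::-1],None,fx=2.9,fy=2.9,interpolation=cv2.INTER_CUBIC)[:, :]
A=cv2.copyMakeBorder(A,0,B.shape[0]-A.shape[0],0,0,cv2.BORDER_CONSTANT)
o=np.hstack([A,B]);print(o.shape);cv2.imwrite('pics/w1.png',o[:,:800])
E
```

```text
[0.45666776 0.0885719  0.24563717] [ 0.51699648 -0.52801313  0.28764967]
(348, 797, 3)
```

View pics/w1.png

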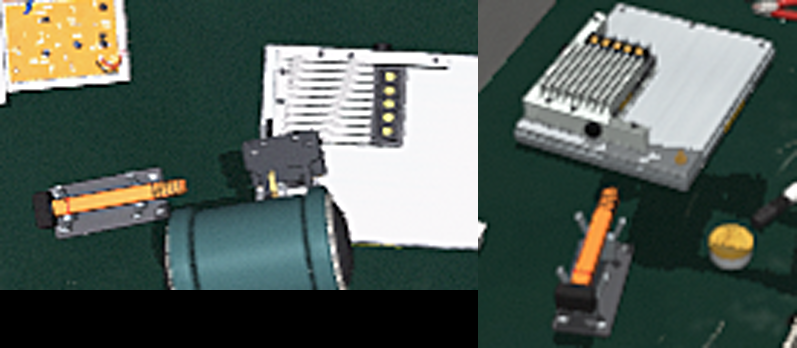

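The stick lies in both saddles: head at (44,209), tail at (185,186) in the top crop, as at the start. I'll do a numeric comparison with the start pictures and hand in.

```bash
python3 - <<'E'
from h import *
def ax(f,x0,x1,y0,y1):
    im=cv2.imread(f)[y0:y1,x0:x1];h=cv2.cvtColor(im,cv2.COLOR_BGR2HSV)
    m=(h[...,0]>5)&(h[...,0]<22)&(h[...,1]>140)&(h[...,2]>110)
    p=np.argwhere(m)[:,::-1].astype(float);c=p.mean(0);w,v=np.linalg.eigh(np.cov((p-c).T));d=v[:,1]
    return len(p),np.round(c+[x0,y0],2),round(np.degrees(np.arctan(d[1]/d[0])),1)
for n,b in(('top',(190,248,208,240)),('side',(285,312,250,306))): print(n,ax(f'pics/{n}0.png',*b),ax(f'pics/{n}F.png',*b))
a=load('top')['color'][:,:,::-1].astype(int);o=cv2.imread('pics/top0.png').astype(int)
print('bystander diff px',(abs(a-o).sum(2)[145:275,372:475]>90).sum())
job.close_job()
E
```

```text
top (228, array([219.28, 223.18]), np.float64(-10.9)) (221, array([219.73, 222.59]), np.float64(-9.8))
side (206, array([300.25, 271.85]), np.float64(-73.0)) (208, array([299.9 , 271.53]), np.float64(-71.2))
bystander diff px 0
the job is handed in; nothing more can be done
```

I tipped the module onto its base with the push stick, slid it against the left stop and then the far stop, and laid the stick back in its rest. The job was handed in at about 27 s of the 72 s allowed; it reported no verdict.

**Last checks:**
- **Module:** it lies flat with its fins up, about 0.2° off the plate's angle. It seated firmly against the left stop (up to about 22 N) and the far stop (up to about 14 N). The later slide towards the far stop shifted it by less than 0.1 mm along the left-stop direction. I could not read the spring contacts directly, so their being pressed in is inferred from these checks.
- **Stick:** its position is within about 2 mm and 1–2° of where it was at the start, lying in both saddles.
- **Bystanders:** the part of the overhead picture that shows them has not changed since the start.

**What went wrong on the way:** the first descent to the stick was too fast. The tool drifted sideways and the fingers closed just above the stick without gripping it. I reopened them and repeated the descent slowly. The tool also kept a tilt of about 2–3° throughout, with no visible effect on the result.

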